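Release the ratchet clamp and back its jaw off the bell

ROBOT

A 6-joint arm with a two-finger parallel gripper is mounted at the origin on the work surface. World frame = base frame: x ahead of the robot, y to its left, z up, the work surface at z = 0. Lengths are in m, angles in degrees, forces in N, time in s.
With the tool pointing down it reaches from about 0.4 to 0.825 m from the base axis. Payload 7 kg.
Tool frame: the origin (TCP) lies between the finger pads; the fingertips stand 11 mm ahead of it and the grasp point (between the pads) lies 8 mm behind it; z points along the fingers, y is the direction in which the jaws open and shut (so a half turn about z gives the same grasp; the last joint's range is limited). The gripper opens to 88 mm and grips with 3 to 60 N. Pads are 19 mm wide; open, the fingers measure 130 mm over their backs; the gripper's body (78 mm by 193 mm) begins 47 mm behind the grasp point.
Start: joints at [85.033, 20.546, 0.682, 0, -70.136, -16.507], TCP at [0.247, 0.628, 0.202] pointing down, gripper open.
Joint ranges: [-176.03, 176.03], [-82.01, 121.73], [-58.28, 71.71], [-173.87, 95.51], [-174.79, -0.11], [-173.66, 173.66]. Speed limits (degrees/s): [136.94, 136.94, 172.46, 180, 180, 180].

INTERFACE

Orientations are given as [roll, pitch, yaw] about the fixed x, y, z axes, in that order (R = Rz(yaw) Ry(pitch) Rx(roll)).
In Python, from plant import r gives the robot as it stands.
- The arm moves only by the shell command python3 -m inch 'ROWS' [OPENING] [FORCE]. ROWS is JSON, a list of rows, each an object of numbers: "x", "y", "z": the shift along the tool's x, y, z as a fraction of full scale; "yaw": the turn about the tool's z as a fraction of full scale. In form: [{"x": .., "y": .., "z": .., "yaw": ..}, ...]. A call has 1 to 5 rows; each row shifts and turns the pose as measured when the row begins, along the tool's axes as they then stand; what a row does not reach is not made up. Full scale, the value 1, is 0.025 m for a shift and 4 degrees for a turn. A row lasts 1/12 s, in which the tool goes at most 41.7 mm and 7.16 degrees, less where a joint would pass 70% of its speed; a pose out of reach is approached as far as the arm can. A call with a number of a shift or a turn outside -1 to 1 is refused whole. A call with a gripper value outside its range is refused whole. OPENING is the opening, from -1 (shut) to 1 (fully open), set as the call begins (- or left out, the last holds). The fingers move at their own pace and stop on an object; FORCE is the grip in N (left out, the last holds). Time passes only in rows, so rows that do not move let the fingers close. It gives the time, the measured TCP pose, the force and the opening at its end, in the units of the state.
- r.get_state(): the state, without advancing time (a new reading comes with each control period).
- r.capture(name): name is "scene" or "top"; returns (picture, depth): 384x512x3 uint8, red, green, blue; 384x512 float32, m along the optical axis (not along the pixel's ray), 0 where there is no reading.
- r.camera_info(name): a dict with "mtx" (3x3 intrinsics, pixels), "pose" (4x4, takes a point from camera to world coordinates). Camera axes: x right, y down, z forward; pixel columns grow to the right and rows downward; lengths in m; the calibration is good to about 2 mm. A picture is of the moment at which its call begins. camera_info takes no time and is no camera call.
- r.close_job(): hands the job in, once; it reports no verdict.
The state is a dict: "time_s": time; "joints": joint angles; "qd": joint speeds; "joint_torque": joint torques, N m; "tcp_pos": TCP position; "eef_rot": TCP orientation; "contact_force": force on the tool from outside, world axes, zero at the start; "moment": the same for the moment, N m; "gripper_width": finger opening in m.
Only numpy, scipy, OpenCV 4.12 (cv2) and the standard library are available. Lean on these libraries where they do the work, as an engineer would, in place of code of your own. Each camera call takes 0.05 s, during which the arm holds its last target. There are 200 camera calls.

TASK

Open the bar clamp on the tray so that the bell between its jaws stands free: with a fingertip press the black ribbed thumb plate on the sliding jaw down to release the ratchet and, keeping it pressed, push the jaw all the way back along its bar to the end stop, then let go so that the thumb plate springs up again. Do not grasp or lift anything, and leave the bell and the other things on the tray where they stand.

Things in the scene. Friction and masses are not known exactly. Their poses are not given: they have to be found in the camera images.
- clamp: Steel bar clamp lying flat, screwed to the tray. Origin: under the middle of the bar, on the tray floor (6 mm above the work surface); z up; y along the bar, the way the jaw opens; x from the bar to the bell (jaws reach 102 mm). Bar 22 mm wide, top 42 mm up. Fixed jaw at y -160 to -134 mm, 75 mm high; end stop at y 138 to 158 mm, 52 mm high. Saw teeth under the bar, 9 mm pitch.
- jaw (a joint): Sliding jaw's place along the bar, m: grows as it opens (clamp's +y), starts at 0 to 0.035, 0.115 = at the end stop. Slides with a few N when released; else the ratchet blocks opening within 9 mm. Jaw 80 mm long: front wall 14 mm thick, 75 mm high; bay 54 mm long, open at the sides, with the thumb plate; then a push lip 12 mm thick, 50 mm wide, 92 mm high (heights above tray floor).
- release (a joint): Depression of the thumb plate, m: 0 = fully up, 0.009 = on its stop. Left alone it springs up and rests at 0 to 0.004, as the pawl meets the sloping teeth (ratchet locked). It must be at least 5.5 mm down, and be kept so while the jaw moves, to free the teeth. Spring about 3 N at the top, 6.5 N at the stop.
- release_top (a point): Centre of the top face of the black ribbed thumb plate, 64 mm above the tray floor when fully up. The plate is 44 mm across the bar, 50 mm along it; it rides with the jaw and goes straight down when pressed.
- lip_face (a point): Middle of the front face of the push lip (the face turned to the thumb plate), 80 mm above the tray floor; it lies 27 mm from the middle of the thumb plate along the clamp's +y. Pushing here moves the jaw back. It rides with the jaw.
- bell: Chrome bell, 62 mm across and 65 mm high with a bar-shaped turning knob on top, standing loose (0.3 kg) between the jaws. Origin at the centre of its underside, z up. To be left standing in place.
- bin: Grey plastic bin, 120 x 100 x 85 mm, with a hinged lid, fixed on the tray. Bystander.
- hex_key: Stainless steel hex key, 90 x 26 mm, 6 mm thick, lying loose near the clamp. Origin under its long leg. Bystander.
- dust_cap: Orange plastic dust cap, 42 mm across, 18 mm high, loose. Origin under its centre. Bystander.
- jar: Glass jar with a steel cap, 60 mm across, 75 mm high, loose. Origin under its centre. Bystander.
- mug: White mug, 72 mm across, 85 mm high, loose. Origin under its centre. Bystander.
- can: Aluminium can, 56 mm across, 70 mm high, loose. Origin under its centre. Bystander.
- screwdriver: Screwdriver, 170 mm long, lying loose. Bystander.
- bin_lid_handle (a point): Knob on the hinged lid of the grey bin; the lid is to stay shut.
Mind the look-alikes: they are no part of the job. Leave any blue, red or yellow look-alike of the bell alone.

How it is judged:
By the outcome, as a careful person would: the job done as asked, in the order asked, and still so for the second after the job is handed in, with the robot touching nothing.
It also fails if it takes over 32 s, if anything falls off the work surface, if the arm or the gripper's body presses on something with over 40 N, if the wrist force passes 120 N, or if a joint passes its speed limit or range.

## Working session

There is one attempt and no reset: what is moved stays moved. The work goes in short steps, Python scripts to look and compute and a shell command to move; the robot and the scene stay as the last step left them, time stands still between calls to the robot, and variables do not carry over. Pictures are saved under pics/ and viewed, about 8 in all and at most 12, crops included, and the job is handed in when it is done.

```bash
mkdir -p pics; ls; python3 - <<'E'
from plant import r
import cv2,numpy as np
print(r.get_state())
for n in("top","scene"):
    p,d=r.capture(n); cv2.imwrite(f"pics/{n}0.png",p[:,:,::-1]); np.save(f"{n}0.npy",d)
    print(n,r.camera_info(n))
E
```

```text
pics
{'time_s': 0.0, 'joints': array([ 8.50341906e+01,  2.05922813e+01,  6.32302962e-01, -1.83612919e-02,
       -7.01347123e+01, -1.65053306e+01]), 'qd': array([0.0275699 , 0.08997017, 0.06168543, 0.04907331, 0.0185528 ,
       0.01378059]), 'joint_torque': array([-2.19939524e-03, -5.82714057e+01,  2.93045068e+01,  6.99713588e+00,
        6.66299660e-03, -1.72754790e-04]), 'tcp_pos': array([0.24693487, 0.62763931, 0.20140752]), 'eef_rot': array([ 1.79904307e+02, -1.03551017e-02, -2.14773849e+01]), 'contact_force': array([-0.26866191, -0.12080622,  0.34345649]), 'moment': array([ 0.02608399, -0.01313265,  0.00264671]), 'gripper_width': 0.08783882788456306}
top {'mtx': array([[440.65780894,   0.        , 255.64853566],
       [  0.        , 440.65780894, 192.39081703],
       [  0.        ,   0.        ,   1.        ]]), 'pose': array([[ 1.05840056e-02, -9.92171528e-01,  1.24433264e-01,
         3.91147057e-01],
       [-9.99942993e-01, -1.06772978e-02, -8.28447400e-05,
        -5.36411635e-02],
       [ 1.41080721e-03, -1.24425294e-01, -9.92227976e-01,
         1.45376182e+00],
       [ 0.00000000e+00,  0.00000000e+00,  0.00000000e+00,
         1.00000000e+00]])}
scene {'mtx': array([[493.12762108,   0.        , 259.19386721],
       [  0.        , 493.12762108, 192.59389641],
       [  0.        ,   0.        ,   1.        ]]), 'pose': array([[-0.59055479,  0.53052486, -0.60810231,  1.34129197],
       [ 0.8069622 ,  0.38116413, -0.45113847,  0.54071584],
       [-0.00755338, -0.75713756, -0.65321181,  0.93276802],
       [ 0.        ,  0.        ,  0.        ,  1.        ]])}
```

View pics/top0.png

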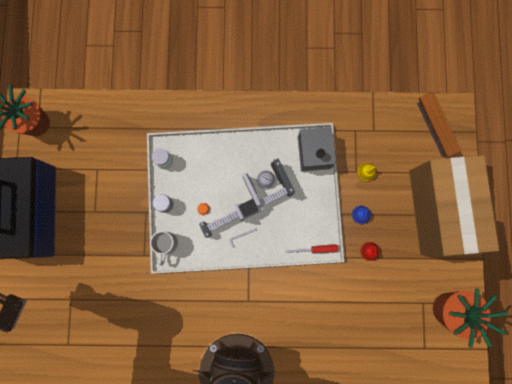

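View pics/scene0.png

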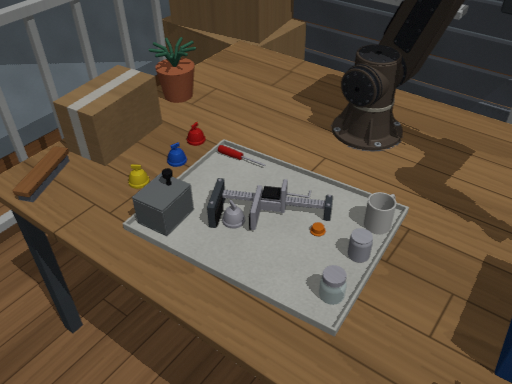

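```bash
cat > h.py <<'E'
import numpy as np
from plant import r
def cloud(n,d):
    i=r.camera_info(n);K=i["mtx"];T=i["pose"]
    v,u=np.indices(d.shape)
    P=np.stack([(u-K[0,2])/K[0,0]*d,(v-K[1,2])/K[1,1]*d,d],-1)
    return P@T[:3,:3].T+T[:3,3]
def proj(n,X):
    i=r.camera_info(n);K=i["mtx"];T=i["pose"]
    c=(np.atleast_2d(X)-T[:3,3])@T[:3,:3]; c=c@K.T
    return c[:,:2]/c[:,2:]
E
python3 - <<'E'
import cv2,numpy as np
from h import *
a=cv2.imread("pics/top0.png")[145:245,190:310]; b=cv2.imread("pics/scene0.png")[165:240,195:345]
a=cv2.resize(a,None,fx=5,fy=5,interpolation=2);b=cv2.resize(b,(600,300),interpolation=2)
cv2.imwrite("pics/c1.png",np.vstack([a[:,:600],b])[:800] if 0 else np.vstack([cv2.resize(a,(360,300)),b[:, :360]]) if 0 else np.hstack([cv2.resize(a,(480,400)),cv2.resize(b[:,60:380],(320,400)) if 0 else cv2.copyMakeBorder(b[:,60:380],0,100,0,0,0)]))
P=cloud("top",np.load("top0.npy"))
for n in("top","scene"):
    P=cloud(n,np.load(n+"0.npy")).reshape(-1,3)
    m=(P[:,0]>.4)&(P[:,0]<.7)&(abs(P[:,1])<.35)
    Q=P[m]; print(n,len(Q),np.histogram(Q[:,2],bins=np.arange(-.005,.12,.005)))
    np.save(n+"P.npy",Q)
E
```

```text
top 19279 (array([ 827, 4381, 7944, 2268,  291,  321,  166,   78,   83,  124,  349,
        238,  146,  128,  211,  181,  330,  417,  118,   71,  223,  240,
         23,    0]), array([-0.005,  0.   ,  0.005,  0.01 ,  0.015,  0.02 ,  0.025,  0.03 ,
        0.035,  0.04 ,  0.045,  0.05 ,  0.055,  0.06 ,  0.065,  0.07 ,
        0.075,  0.08 ,  0.085,  0.09 ,  0.095,  0.1  ,  0.105,  0.11 ,
        0.115]))
scene 22661 (array([ 970, 3498, 9343,  773,  361,  600,  298,  253,  289,  342,  650,
        359,  309,  261,  374,  281,  513,  637,   96,   73,  229,  257,
          9,    6]), array([-0.005,  0.   ,  0.005,  0.01 ,  0.015,  0.02 ,  0.025,  0.03 ,
        0.035,  0.04 ,  0.045,  0.05 ,  0.055,  0.06 ,  0.065,  0.07 ,
        0.075,  0.08 ,  0.085,  0.09 ,  0.095,  0.1  ,  0.105,  0.11 ,
        0.115]))
```

View pics/c1.png

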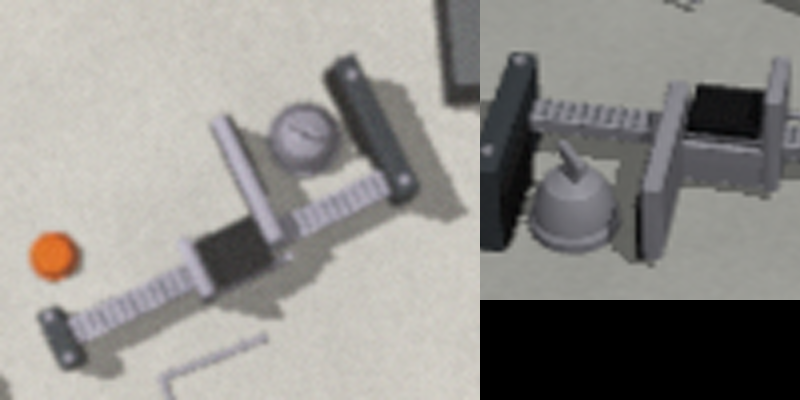

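```bash
python3 - <<'E'
import cv2,numpy as np
from h import *
for n in("top","scene"):
    d=np.load(n+"0.npy");P=cloud(n,d);img=cv2.imread(f"pics/{n}0.png")
    X,Y,Z=P[...,0],P[...,1],P[...,2]
    reg=(X>.44)&(X<.68)&(Y>-.2)&(Y<.14)&(d>0)
    bar=reg&(abs(Z-.048)<.006)
    # RANSAC-like: line fit on bar
    q=P[bar]; 
    l=cv2.fitLine(q[:,:2].astype(np.float32),cv2.DIST_WELSCH,0.01,.001,.001).ravel()
    u=l[:2]*np.sign(l[1]); yaw=np.degrees(np.arctan2(u[1],u[0]))-90
    res=(q[:,:2]-l[2:])@np.array([-u[1],u[0]])
    print(n,"bar",len(q),"dir",u,"clampyaw",yaw,"pt",l[2:],np.mean(abs(res)<.011), np.median(q[:,2]))
    R=lambda a:np.stack([(a[:,:2]-l[2:])@u,(a[:,:2]-l[2:])@np.array([u[1],-u[0]]),a[:,2]],1)
    on=reg&(Z>.03); A=R(P[on]); pix=img[on].max(1)
    # height profile along bar |perp|<9mm
    s=A[abs(A[:,1])<.009]
    for b in np.arange(-.2,.2,.006):
        t=s[(s[:,0]>=b)&(s[:,0]<b+.006)]
        if len(t): print("%.3f:%.0f/%d"%(b+.003,1e3*np.median(t[:,2]),len(t)),end=" ")
    print()
    lip=P[reg&(Z>.091)&(abs((P[...,:2]-l[2:])@np.array([u[1],-u[0]]))<.04)]
    blk=P[reg&(img.max(-1)<45)&(Z>.055)&(Z<.078)]
    for nm,a in(("lip",lip),("plate",blk)):
        t=R(a);print(nm,len(a),a.mean(0),"s/perp/z pct5,50,95",np.percentile(t,[5,50,95],axis=0).round(4).tolist())
E
```

```text
top bar 553 dir [-0.47328314  0.88091034] clampyaw 28.24762 pt [ 0.50754464 -0.00933095] 0.6311030741410488 0.0485081586965066
-0.179:74/3 -0.173:82/10 -0.167:83/11 -0.161:82/11 -0.155:56/17 -0.149:50/8 -0.143:49/7 -0.137:51/7 -0.131:50/8 -0.125:50/8 -0.119:48/10 -0.113:49/8 -0.107:50/10 -0.101:48/9 -0.095:50/8 -0.089:49/8 -0.083:49/9 -0.077:49/9 -0.071:49/11 -0.065:50/7 -0.059:82/9 -0.053:82/11 -0.047:68/12 -0.041:72/10 -0.035:70/10 -0.029:68/13 -0.023:69/10 -0.017:72/10 -0.011:69/11 -0.005:68/13 0.001:65/10 0.007:96/10 0.013:99/11 0.019:49/11 0.025:52/10 0.031:49/9 0.037:48/10 0.043:50/10 0.049:48/12 0.055:47/10 0.061:50/11 0.067:48/10 0.073:50/12 0.079:48/12 0.085:50/10 0.091:50/10 0.097:50/12 0.103:50/11 0.109:48/10 0.115:48/11 0.121:53/14 0.127:57/10 0.133:59/10 0.139:59/5 
lip 66 [ 0.50240545 -0.00306858  0.09724708] s/perp/z pct5,50,95 [[0.005, -0.0241, 0.0935], [0.0105, -0.0018, 0.0973], [0.0161, 0.0206, 0.1019]]<stdin>:25: RuntimeWarning: Mean of empty slice.
  ret = um.true_divide(
Traceback (most recent call last):
IndexError: index -1 is out of bounds for axis 0 with size 0
```

```bash
python3 - <<'E'
import cv2,numpy as np
from h import *
for n in("top","scene"):
    d=np.load(n+"0.npy");P=cloud(n,d)
    X,Y,Z=P[...,0],P[...,1],P[...,2]
    q=P[(X>.4)&(X<.7)&(Y>-.22)&(Y<.16)&(d>0)]
    p=np.array([.5075,-.0093]);u=np.array([-.473,.881])
    for k in range(8):
        w=np.array([u[1],-u[0]]);s=(q[:,:2]-p)@u;t=(q[:,:2]-p)@w
        m=(abs(q[:,2]-.048)<.006)&(abs(t)<.016)&(((s>.025)&(s<.11))|((s>-.14)&(s<-.075)))
        z=np.polyfit(s[m],t[m],1); p=p+w*z[1]; u=u+w*z[0]; u/=np.linalg.norm(u)
    print(n,p,u,"bar dir deg",np.degrees(np.arctan2(u[1],u[0])),m.sum(),"t range",np.percentile(t[m],[3,97]))
    L=(q[:,2]>.09)&(abs(t)<.03)&(abs(s-.01)<.02);print("lip s",np.percentile(s[L],[3,50,97]),"z",np.median(q[L,2]))
    W=(abs(q[:,2]-.081)<.006)&(abs(t)<.008)&(abs(s+.055)<.02);print("wall s",np.percentile(s[W],[3,50,97]))
    B=(abs(s+.022)<.02)&(abs(t)<.018);print("plate z",np.percentile(q[B,2],[10,50,90]))
    c=p+u*(-.015);print("press xy",c)
    T=(abs(t)<.15)&(abs(s)<.15)&(q[:,2]<.012)&(q[:,2]>-.002);print("tray z",np.median(q[T,2]))
    F=(q[:,2]>.045)&(s>.112)&(s<.15)&(abs(t)<.03);print("stop s",np.percentile(s[F&(q[:,2]>.054)],[3,97]))
E
python3 -m inch '[{"yaw":1},{"yaw":1},{"yaw":1},{"yaw":1},{"yaw":1}]' -1 10
```

```text
top [ 0.50594855 -0.01012996] [-0.44575617  0.89515442] bar dir deg 116.47172827626746 306 t range [-0.01050803  0.01076949]
lip s [0.00489148 0.01055087 0.01611642] z 0.09738004002684919
wall s [-0.06148767 -0.05512763 -0.04328188]
plate z [0.06536767 0.06925632 0.07298442]
press xy [ 0.51263489 -0.02355728]
tray z 0.006811402904048913
stop s [0.12176962 0.14023244]
scene [ 0.50574319 -0.01022645] [-0.44229949  0.89686742] bar dir deg 116.25068982525616 386 t range [-0.01353077  0.01053406]
lip s [0.00504219 0.01089529 0.01637399] z 0.09773274720649944
wall s [-0.06214165 -0.05461567 -0.04964316]
plate z [0.00657517 0.0653109  0.07056982]
press xy [ 0.51237768 -0.02367947]
tray z 0.006710338692058615
stop s [0.12197801 0.13980209]validation failed for argument at $[0]...
```

```bash
python3 -m inch '[{"x":0,"y":0,"z":0,"yaw":1},{"x":0,"y":0,"z":0,"yaw":1},{"x":0,"y":0,"z":0,"yaw":1},{"x":0,"y":0,"z":0,"yaw":1},{"x":0,"y":0,"z":0,"yaw":1}]' -1 10
```

```text
time_s: 0.52
tcp_pos: [0.2465, 0.6263, 0.1986]
eef_rot: [179.7, -0.2, -42.2]
contact_force: [0.1, 0.8, 0.1]
gripper_width: 0.0598
```

```bash
python3 -m inch '[{"x":0,"y":0,"z":0,"yaw":1},{"x":0,"y":0,"z":0,"yaw":1},{"x":0,"y":0,"z":0,"yaw":1},{"x":0,"y":0,"z":0,"yaw":1},{"x":0,"y":0,"z":0,"yaw":1}]'; python3 -m inch '[{"x":0.5,"y":0,"z":0,"yaw":0},{"x":1,"y":0.1,"z":0,"yaw":0},{"x":1,"y":0.1,"z":0,"yaw":0},{"x":1,"y":0.1,"z":0,"yaw":0},{"x":1,"y":0.1,"z":0,"yaw":0}]'
```

```text
time_s: 0.93
tcp_pos: [0.2459, 0.6247, 0.1957]
eef_rot: [179.5, -0.5, -63.3]
contact_force: [0.3, -0.5, 0.3]
gripper_width: 0.0262
time_s: 1.35
tcp_pos: [0.2869, 0.5165, 0.1922]
eef_rot: [179.3, -0.8, -63.0]
contact_force: [0.7, -0.0, -0.2]
gripper_width: 0.0008
```

```bash
for i in 1 2 3; do python3 -m inch '[{"x":1,"y":0.07,"z":-0.03,"yaw":0},{"x":1,"y":0.07,"z":-0.03,"yaw":0},{"x":1,"y":0.07,"z":-0.03,"yaw":0},{"x":1,"y":0.07,"z":-0.03,"yaw":0},{"x":1,"y":0.07,"z":-0.03,"yaw":0}]'; done
```

```text
time_s: 1.77
tcp_pos: [0.3375, 0.3911, 0.1963]
eef_rot: [179.1, -0.9, -62.5]
contact_force: [0.8, -0.8, 1.1]
gripper_width: 0.0002
time_s: 2.18
tcp_pos: [0.3884, 0.2664, 0.2016]
eef_rot: [179.0, -0.9, -62.0]
contact_force: [-0.2, 0.4, 0.5]
gripper_width: 0.0005
time_s: 2.6
tcp_pos: [0.4392, 0.1426, 0.2072]
eef_rot: [179.0, -0.8, -61.6]
contact_force: [0.9, 0.1, 0.3]
gripper_width: 0.0003
```

```bash
python3 -m inch '[{"x":1,"y":0.08,"z":0.2,"yaw":0.1},{"x":1,"y":0.08,"z":0.2,"yaw":0.1},{"x":1,"y":0.08,"z":0.3,"yaw":0.1},{"x":1,"y":0.08,"z":0.3,"yaw":0.1},{"x":1,"y":0.08,"z":0.3,"yaw":0.1}]'; python3 -m inch '[{"x":1,"y":0.08,"z":0.3,"yaw":0.1},{"x":1,"y":0.08,"z":0.3,"yaw":0.1},{"x":0,"y":0,"z":0,"yaw":0}]';  python3 - <<'E'
from h import *
s=r.get_state();print(s["joints"],s["contact_force"])
y=np.radians(s["eef_rot"][2]);d=np.array([.5125,-.0236])-s["tcp_pos"][:2]
print("dx,dy tool mm",1e3*(d@[np.cos(y),np.sin(y)]),1e3*(d@[np.sin(y),-np.cos(y)]),s["tcp_pos"],s["eef_rot"])
E
```

```text
time_s: 3.02
tcp_pos: [0.4887, 0.0183, 0.1774]
eef_rot: [179.3, -0.8, -63.2]
contact_force: [0.1, 0.2, -0.2]
gripper_width: 0.0002
time_s: 3.27
tcp_pos: [0.5063, -0.0354, 0.1606]
eef_rot: [179.1, -0.8, -63.9]
contact_force: [-0.7, -0.1, -1.4]
gripper_width: 0.0007
[ 18.9795979    6.87922016 -23.77488602   1.04790909 -60.12415136
   6.56635806] [-0.74124867 -0.10868255 -1.43991063]
dx,dy tool mm -7.875297322096032 -10.789118673649645 [ 0.50627167 -0.03541665  0.16056452] [179.11958901  -0.80607473 -63.91968161]
```

```bash
python3 -m inch '[{"x":-0.31,"y":-0.43,"z":0.3,"yaw":0},{"x":0,"y":0,"z":0.5,"yaw":0},{"x":0,"y":0,"z":0.5,"yaw":0},{"x":0,"y":0,"z":0,"yaw":0}]';  python3 - <<'E'
from h import *
import cv2
s=r.get_state();print(s["joints"],s["contact_force"])
y=np.radians(s["eef_rot"][2]);d=np.array([.5125,-.0236])-s["tcp_pos"][:2]
print("dx,dy tool mm",1e3*(d@[np.cos(y),np.sin(y)]),1e3*(d@[np.sin(y),-np.cos(y)]),s["tcp_pos"],s["eef_rot"])
p,_=r.capture("scene");cv2.imwrite("pics/s1.png",cv2.resize(p[140:260,180:360,::-1],None,fx=4,fy=4,interpolation=2))
E
```

```text
time_s: 3.6
tcp_pos: [0.5115, -0.0255, 0.1256]
eef_rot: [179.1, -0.8, -64.0]
contact_force: [-0.9, -0.3, -0.8]
gripper_width: 0.0005
[ 19.87052927   9.32542549 -25.93119676   1.05227784 -55.55978028
   5.56258639] [-0.88221731 -0.34083575 -0.82518329]
dx,dy tool mm -1.2896426143988902 -1.7317960120063287 [ 0.51151017 -0.02551899  0.12556271] [179.09962232  -0.77562666 -63.9594839 ]
```

View pics/s1.png

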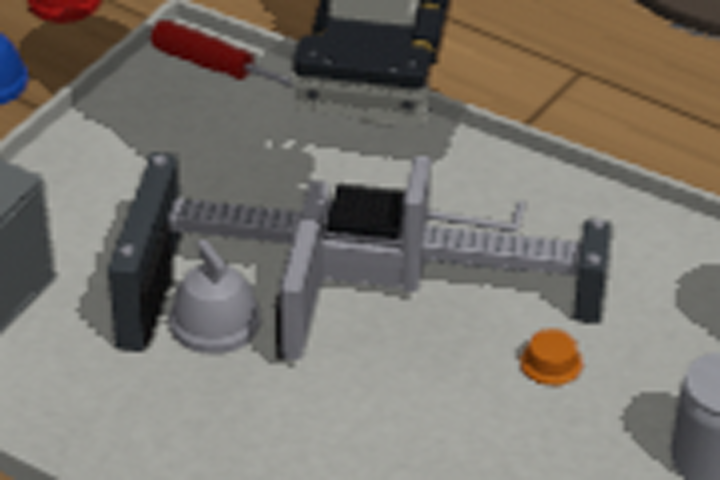

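```bash
python3 - <<'E'
from h import *
import cv2
s=r.get_state();print(s["tcp_pos"],proj("scene",s["tcp_pos"]),proj("top",s["tcp_pos"]),proj("scene",[.51,-.02,.07]))
p,d=r.capture("scene");P=cloud("scene",d)
for v in range(140,182,3): print(v,[tuple((1e3*P[v,u]).astype(int)) for u in (260,268,272,276,284)])
p2,d2=r.capture("top")
a=cv2.resize(p[:240,130:450,::-1],(800,600),interpolation=2)[:, :];b=cv2.resize(p2[140:,140:384,::-1],(400,400))
cv2.imwrite("pics/s2.png",np.hstack([cv2.resize(a,(400,400)),b]))
E
```

```text
[ 0.51200167 -0.02541653  0.12668516] [[274.13927896 175.17553532]] [[246.11401494 207.25105162]] [[275.96556879 192.03000765]]
140 [(np.int64(538), np.int64(-50), np.int64(242)), (np.int64(562), np.int64(-9), np.int64(272)), (np.int64(559), np.int64(0), np.int64(274)), (np.int64(553), np.int64(6), np.int64(274)), (np.int64(529), np.int64(12), np.int64(262))]
143 [(np.int64(547), np.int64(-44), np.int64(240)), (np.int64(561), np.int64(-10), np.int64(263)), (np.int64(554), np.int64(-3), np.int64(262)), (np.int64(553), np.int64(6), np.int64(265)), (np.int64(532), np.int64(15), np.int64(257))]
146 [(np.int64(553), np.int64(-39), np.int64(237)), (np.int64(566), np.int64(-6), np.int64(258)), (np.int64(563), np.int64(2), np.int64(260)), (np.int64(557), np.int64(9), np.int64(260)), (np.int64(523), np.int64(10), np.int64(241))]
149 [(np.int64(588), np.int64(-14), np.int64(259)), (np.int64(578), np.int64(1), np.int64(260)), (np.int64(570), np.int64(7), np.int64(258)), (np.int64(566), np.int64(15), np.int64(259)), (np.int64(529), np.int64(13), np.int64(237))]
152 [(np.int64(599), np.int64(-6),
[... 1613 characters left out ...]
 [(np.int64(408), np.int64(-147), np.int64(9)), (np.int64(391), np.int64(-130), np.int64(7)), (np.int64(383), np.int64(-120), np.int64(6)), (np.int64(374), np.int64(-112), np.int64(5)), (np.int64(367), np.int64(-88), np.int64(11))]
176 [(np.int64(418), np.int64(-140), np.int64(8)), (np.int64(402), np.int64(-122), np.int64(6)), (np.int64(395), np.int64(-112), np.int64(6)), (np.int64(391), np.int64(-101), np.int64(9)), (np.int64(372), np.int64(-85), np.int64(4))]
179 [(np.int64(424), np.int64(-136), np.int64(2)), (np.int64(411), np.int64(-115), np.int64(4)), (np.int64(404), np.int64(-106), np.int64(4)), (np.int64(404), np.int64(-92), np.int64(10)), (np.int64(479), np.int64(-15), np.int64(97))]
```

View pics/s2.png

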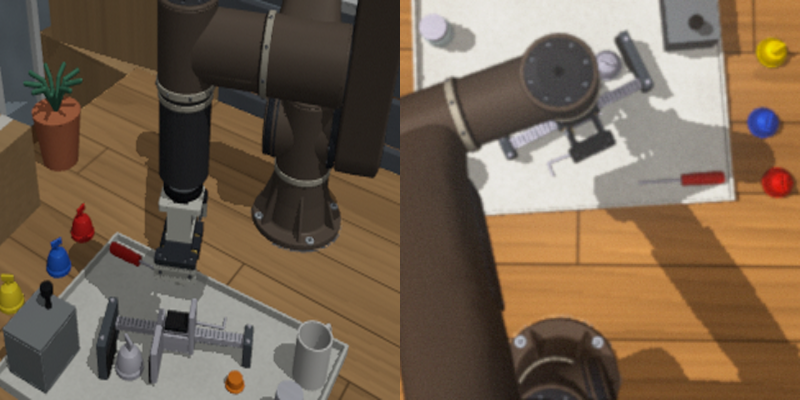

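```bash
cat > look.py <<'E'
from h import *
import cv2,sys
s=r.get_state();c=np.array([.5125,-.0236]);y=np.radians(s["eef_rot"][2]);d=c-s["tcp_pos"][:2]
print("dx,dy mm",1e3*(d@[np.cos(y),np.sin(y)]),1e3*(d@[np.sin(y),-np.cos(y)]),s["tcp_pos"],s["eef_rot"],s["contact_force"])
p,D=r.capture("scene");P=cloud("scene",D)
# fingertip points: near tcp xy, above plate
m=(np.linalg.norm(P[...,:2]-s["tcp_pos"][:2],axis=-1)<.032)&(P[...,2]>.105)&(P[...,2]<.2)
v,u=np.nonzero(m); print("finger px",len(u), "rows",v.min() if len(v) else 0,v.max() if len(v) else 0)
if len(v):
    for k in sorted(set(v))[-8:]: q=P[k][m[k]];print(k,u[v==k].min(),u[v==k].max(),q.mean(0).round(3))
cv2.imwrite(f"pics/{sys.argv[1]}.png",cv2.resize(p[130:250,190:350,::-1],None,fx=5,fy=5,interpolation=2))
E
python3 -m inch '[{"x":-0.05,"y":-0.07,"z":0.4,"yaw":0},{"x":0,"y":0,"z":0.4,"yaw":0},{"x":0,"y":0,"z":0,"yaw":0}]'; python3 look.py s3
```

```text
time_s: 4.0
tcp_pos: [0.5157, -0.0223, 0.1089]
eef_rot: [179.6, -0.9, -63.8]
contact_force: [-0.9, -0.8, -0.9]
gripper_width: 0.0001
dx,dy mm -0.21561650037594207 3.4349983148021606 [ 0.51567751 -0.02227745  0.10886966] [179.56363423  -0.89398292 -63.81006771] [-0.86835912 -0.80772236 -0.90583357]
finger px 9 rows 176 177
176 270 274 [ 0.53  -0.02   0.138]
177 275 278 [ 0.523 -0.01   0.135]
```

View pics/s3.png

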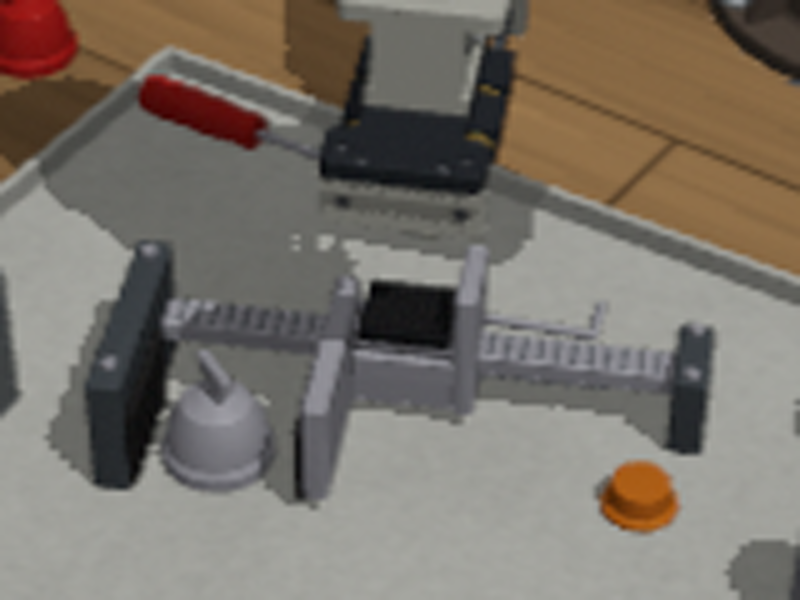

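```bash
python3 -m inch '[{"x":0,"y":0.06,"z":0.4,"yaw":0},{"x":0,"y":0.06,"z":0.4,"yaw":0},{"x":0,"y":0,"z":0,"yaw":0}]'; python3 look.py s4
```

```text
time_s: 4.3
tcp_pos: [0.5139, -0.0237, 0.0894]
eef_rot: [179.7, -0.9, -63.8]
contact_force: [0.0, 0.4, -0.3]
gripper_width: 0.0006
dx,dy mm -0.7566383779964071 1.2207222213299094 [ 0.51392947 -0.02373886  0.08936973] [179.66576079  -0.94567527 -63.75641751] [ 0.01767486  0.4364302  -0.34409928]
finger px 5 rows 182 182
182 273 277 [ 0.526 -0.013  0.119]
```

```bash
python3 -m inch '[{"x":0,"y":0,"z":0.3,"yaw":0},{"x":0,"y":0,"z":0,"yaw":0}]'; python3 -m inch '[{"x":0,"y":0,"z":0.2,"yaw":0},{"x":0,"y":0,"z":0,"yaw":0}]'; python3 look.py s5
```

```text
time_s: 4.52
tcp_pos: [0.515, -0.0238, 0.0827]
eef_rot: [179.7, -1.0, -63.7]
contact_force: [-0.1, -0.1, -0.4]
gripper_width: 0.0004
time_s: 4.68
tcp_pos: [0.5154, -0.0239, 0.0776]
eef_rot: [179.8, -1.0, -63.7]
contact_force: [-0.5, -0.1, 0.0]
gripper_width: 0.0006
dx,dy mm -1.5066958870554321 2.4470131153934673 [ 0.51536113 -0.02386827  0.07755155] [179.77916639  -1.00006116 -63.73476799] [-0.48846551 -0.12003961  0.01104425]
finger px 18 rows 153 186
154 263 286 [ 0.507 -0.029  0.191]
155 263 286 [ 0.508 -0.028  0.188]
156 262 286 [ 0.517 -0.023  0.193]
157 262 286 [ 0.512 -0.016  0.19 ]
158 285 286 [0.504 0.002 0.189]
159 285 286 [0.507 0.005 0.19 ]
160 285 285 [0.514 0.008 0.192]
186 276 277 [ 0.524 -0.009  0.106]
```

View pics/s5.png

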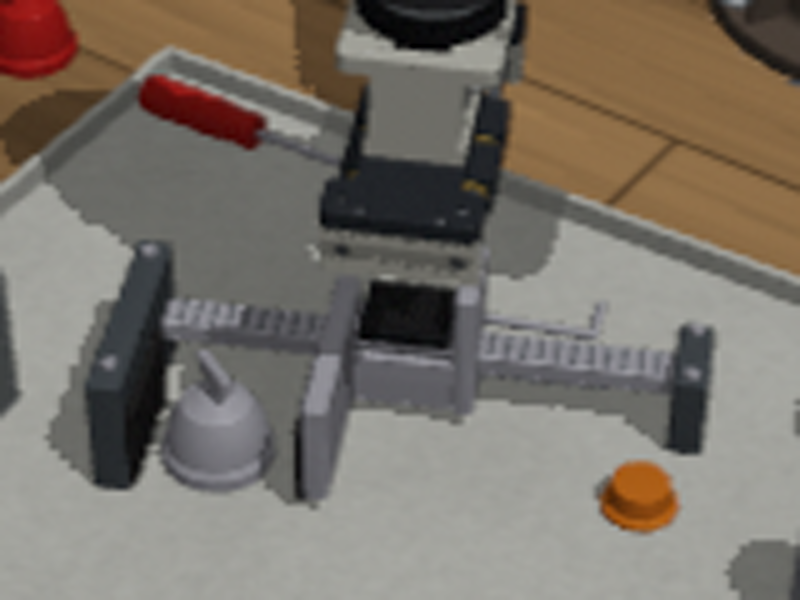

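```bash
python3 -m inch '[{"x":0.05,"y":0,"z":0.4,"yaw":0},{"x":0,"y":0,"z":0.3,"yaw":0},{"x":0,"y":0,"z":0,"yaw":0}]'; python3 -m inch '[{"x":0,"y":0,"z":0.2,"yaw":0},{"x":0,"y":0,"z":0,"yaw":0}]'; python3 look.py s6
```

```text
time_s: 4.98
tcp_pos: [0.5172, -0.0252, 0.0599]
eef_rot: [179.9, -1.0, -63.7]
contact_force: [-0.8, 1.1, -0.3]
gripper_width: 0.0004
time_s: 5.15
tcp_pos: [0.5169, -0.0254, 0.0538]
eef_rot: [179.9, -1.0, -63.7]
contact_force: [-0.5, -0.7, -0.9]
gripper_width: 0.0005
dx,dy mm -3.5933429693923316 3.156351088807267 [ 0.51692106 -0.02542453  0.05377332] [179.85895693  -1.03000346 -63.72122232] [-0.46902432 -0.72774883 -0.85917149]
finger px 34 rows 156 168
161 262 285 [ 0.509 -0.019  0.174]
162 262 285 [ 0.51  -0.019  0.172]
163 261 285 [ 0.52  -0.024  0.172]
164 261 285 [ 0.518 -0.026  0.167]
165 284 285 [ 0.499 -0.003  0.162]
166 284 285 [0.509 0.004 0.168]
167 284 284 [0.513 0.005 0.168]
168 283 283 [0.518 0.005 0.168]
```

View pics/s6.png

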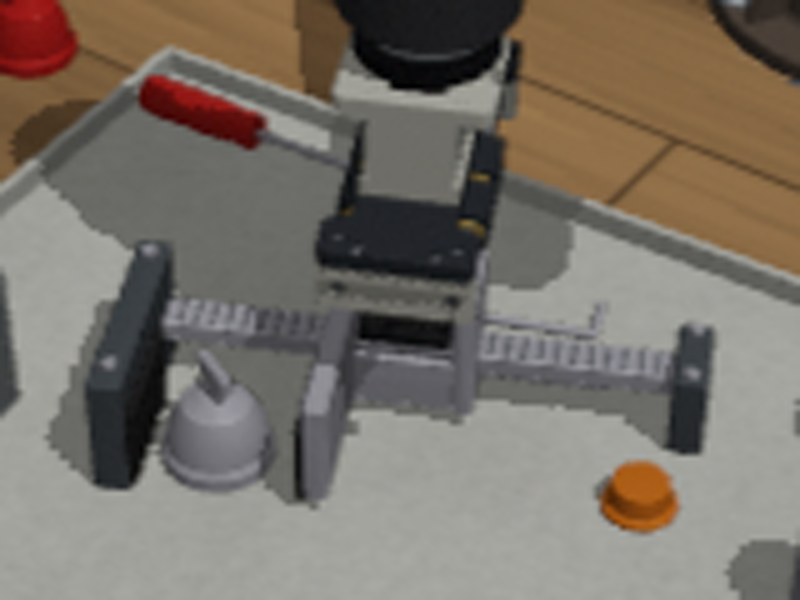

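```bash
for k in 1; do python3 -m inch '[{"x":0,"y":0,"z":0.2,"yaw":0},{"x":0,"y":0,"z":0,"yaw":0}]'; python3 -m inch '[{"x":0,"y":0,"z":0.1,"yaw":0},{"x":0,"y":0,"z":0,"yaw":0}]'; python3 -m inch '[{"x":0,"y":0,"z":0.1,"yaw":0},{"x":0,"y":0,"z":0,"yaw":0}]';  done
```

```text
time_s: 5.37
tcp_pos: [0.5176, -0.0254, 0.0491]
eef_rot: [179.9, -1.1, -63.7]
contact_force: [-0.4, -0.9, -0.2]
gripper_width: 0.0005
time_s: 5.53
tcp_pos: [0.5178, -0.0254, 0.0465]
eef_rot: [179.9, -1.1, -63.7]
contact_force: [0.1, 0.1, -0.3]
gripper_width: 0.0004
time_s: 5.7
tcp_pos: [0.5183, -0.0253, 0.0442]
eef_rot: [180.0, -1.1, -63.7]
contact_force: [-2.3, 0.0, 3.9]
gripper_width: 0.0005
```

```bash
python3 -m inch '[{"x":0,"y":0,"z":0.15,"yaw":0},{"x":0,"y":0,"z":0,"yaw":0}]'; python3 -m inch '[{"x":0,"y":0,"z":0.1,"yaw":0},{"x":0,"y":0,"z":0,"yaw":0}]'
```

```text
time_s: 5.87
tcp_pos: [0.5185, -0.0255, 0.041]
eef_rot: [-180.0, -1.1, -63.7]
contact_force: [-2.1, 0.3, 4.8]
gripper_width: 0.0006
time_s: 6.03
tcp_pos: [0.5186, -0.0257, 0.0393]
eef_rot: [-180.0, -1.1, -63.6]
contact_force: [-1.8, -0.2, 5.0]
gripper_width: 0.0003
```

```bash
python3 -m inch '[{"x":0,"y":0,"z":0.1,"yaw":0},{"x":0,"y":0,"z":0,"yaw":0}]'; python3 -m inch '[{"x":0,"y":0,"z":0.06,"yaw":0},{"x":0,"y":0,"z":0,"yaw":0}]'
```

```text
time_s: 6.2
tcp_pos: [0.5188, -0.0259, 0.0377]
eef_rot: [-180.0, -1.2, -63.6]
contact_force: [-1.5, 0.9, 5.9]
gripper_width: 0.0004
time_s: 6.37
tcp_pos: [0.5189, -0.0262, 0.0375]
eef_rot: [-180.0, -1.2, -63.6]
contact_force: [-1.6, -0.6, 6.5]
gripper_width: 0.0003
```

```bash
python3 -m inch '[{"x":-0.2,"y":0,"z":0.05,"yaw":0},{"x":-0.2,"y":0,"z":0.05,"yaw":0},{"x":0,"y":0,"z":0.03,"yaw":0}]';python3 -m inch '[{"x":-0.2,"y":0,"z":0.05,"yaw":0},{"x":-0.2,"y":0,"z":0.05,"yaw":0}]'
```

```text
time_s: 6.62
tcp_pos: [0.5152, -0.0184, 0.0372]
eef_rot: [-179.9, -1.3, -63.6]
contact_force: [-3.9, -1.3, 6.0]
gripper_width: 0.0004
time_s: 6.78
tcp_pos: [0.5115, -0.0105, 0.0369]
eef_rot: [-179.9, -1.5, -63.5]
contact_force: [-4.1, -2.4, 18.2]
gripper_width: 0.0008
```

```bash
python3 -m inch '[{"x":-0.2,"y":0,"z":0.0,"yaw":0},{"x":-0.2,"y":0,"z":0.02,"yaw":0}]'; python3 - <<'E'
from h import *
s=r.get_state();print(s["tcp_pos"],s["contact_force"])
p=np.array([.5058,-.0102]);u=np.array([-.444,.896]);w=np.array([u[1],-u[0]])
for n in("scene",):
    _,d=r.capture(n);q=cloud(n,d)[d>0];a=(q[:,:2]-p)@u;t=(q[:,:2]-p)@w
    L=(abs(q[:,2]-.098)<.006)&(abs(t)<.026)&(a>-.01)&(a<.15);print(n,"lip s",L.sum(),np.percentile(a[L],[3,50,97]))
    W=(abs(q[:,2]-.081)<.004)&(t>.03)&(t<.1)&(a>-.075)&(a<.1);print("wall s",np.percentile(a[W],[3,50,97]))
E
```

```text
time_s: 6.95
tcp_pos: [0.5071, -0.0022, 0.0378]
eef_rot: [-179.9, -1.5, -63.5]
contact_force: [-1.4, -1.0, 6.4]
gripper_width: 0.0006
[ 0.50714047 -0.00215613  0.03784435] [-1.43577609 -1.00816186  6.38599868]Traceback (most recent call last):
  File "<stdin>", line 6, in <module>
    return _quantile_unchecked(
        a, q, axis, out, overwrite_input, method, keepdims, weights)
    return _ureduce(a,
                    func=_quantile_ureduce_func,
    ...<5 lines>...
                    overwrite_input=overwrite_input,
                    method=method)
    r = func(a, **kwargs)
    result = _quantile(arr,
                       quantiles=q,
    ...<2 lines>...
                       out=out,
                       weights=wgt)
    slices_having_nans = np.isnan(arr[-1, ...])
                                  ~~~^^^^^^^^^
IndexError: index -1 is out of bounds for axis 0 with size 0
```

```bash
cat > jaw.py <<'E'
from h import *
import cv2
s=r.get_state();print(s["tcp_pos"],s["contact_force"])
p=np.array([.5058,-.0102]);u=np.array([-.444,.896]);w=np.array([u[1],-u[0]])
for n in("scene","top"):
    P,d=r.capture(n);q=cloud(n,d)[d>0];a=(q[:,:2]-p)@u;t=(q[:,:2]-p)@w
    W=(abs(q[:,2]-.081)<.004)&(t>.035)&(t<.1)&(a>-.075)&(a<.08)
    if W.any(): print(n,"wall s",W.sum(),np.percentile(a[W],[3,50,97]))
    if n=="scene": cv2.imwrite("pics/j%d.png"%(s["time_s"]*100),cv2.resize(P[130:250,190:350,::-1],None,fx=5,fy=5,interpolation=2))
E
python3 jaw.py; ls pics
```

```text
[ 0.50683703 -0.00163001  0.03775944] [-2.68206934 -0.12689905  6.08910644]
scene wall s 88 [-0.03618103 -0.02980065 -0.02353548]
c1.png
j700.png
s1.png
s2.png
s3.png
s4.png
s5.png
s6.png
scene0.png
top0.png
```

```bash
python3 -m inch '[{"x":-0.3,"y":0,"z":0.03,"yaw":0},{"x":-0.3,"y":0,"z":0.03,"yaw":0}]';python3 -m inch '[{"x":-0.3,"y":0,"z":0.02,"yaw":0},{"x":-0.3,"y":0,"z":0.02,"yaw":0}]'
```

```text
time_s: 7.27
tcp_pos: [0.5009, 0.0108, 0.0371]
eef_rot: [-179.8, -1.6, -63.5]
contact_force: [-2.1, -2.8, 10.5]
gripper_width: 0.0004
time_s: 7.43
tcp_pos: [0.4944, 0.0239, 0.0371]
eef_rot: [-179.8, -1.7, -63.5]
contact_force: [-2.5, -3.0, 7.5]
gripper_width: 0.0004
```

```bash
python3 -m inch '[{"x":-0.3,"y":0,"z":0.02,"yaw":0},{"x":-0.3,"y":0,"z":0.02,"yaw":0}]';python3 -m inch '[{"x":-0.3,"y":0,"z":0.02,"yaw":0},{"x":-0.3,"y":0,"z":0.02,"yaw":0}]'; python3 jaw.py
```

```text
time_s: 7.6
tcp_pos: [0.4878, 0.0373, 0.0371]
eef_rot: [-179.8, -1.7, -63.5]
contact_force: [-1.5, -1.9, 8.3]
gripper_width: 0.0002
time_s: 7.77
tcp_pos: [0.4812, 0.0507, 0.0371]
eef_rot: [-179.7, -1.8, -63.4]
contact_force: [-1.3, -2.7, 8.3]
gripper_width: 0.0005
[0.48119444 0.05068247 0.03713849] [-1.33694832 -2.71418083  8.29659991]
scene wall s 92 [0.02123477 0.02773737 0.03429955]
top wall s 65 [0.0224092  0.02822444 0.03561617]
```

```bash
python3 -m inch '[{"x":-0.3,"y":0,"z":0.02,"yaw":0},{"x":-0.2,"y":0,"z":0.02,"yaw":0}]';python3 -m inch '[{"x":-0.15,"y":0,"z":0.02,"yaw":0},{"x":-0.1,"y":0,"z":0.02,"yaw":0}]'
```

```text
time_s: 8.03
tcp_pos: [0.4756, 0.062, 0.0372]
eef_rot: [-179.7, -1.8, -63.4]
contact_force: [-1.9, -1.8, 7.1]
gripper_width: 0.0003
time_s: 8.2
tcp_pos: [0.4728, 0.0677, 0.0372]
eef_rot: [-179.7, -1.9, -63.3]
contact_force: [-1.8, -1.8, 6.2]
gripper_width: 0.0003
```

```bash
python3 -m inch '[{"x":-0.1,"y":0,"z":0.03,"yaw":0},{"x":0,"y":0,"z":0.02,"yaw":0}]';python3 -m inch '[{"x":-0.1,"y":0,"z":0.02,"yaw":0},{"x":0,"y":0,"z":0.02,"yaw":0}]';python3 -m inch '[{"x":-0.12,"y":0,"z":0.02,"yaw":0},{"x":0,"y":0,"z":0.02,"yaw":0}]'; python3 jaw.py
```

```text
time_s: 8.37
tcp_pos: [0.4723, 0.0697, 0.0373]
eef_rot: [-179.6, -2.0, -63.2]
contact_force: [-2.5, 0.6, 6.3]
gripper_width: 0.0004
time_s: 8.53
tcp_pos: [0.4718, 0.0715, 0.0375]
eef_rot: [-179.6, -2.0, -63.2]
contact_force: [-1.6, -0.8, 6.2]
gripper_width: 0.0004
time_s: 8.7
tcp_pos: [0.4712, 0.0738, 0.0376]
eef_rot: [-179.5, -2.1, -63.2]
contact_force: [-3.2, -0.5, 6.4]
gripper_width: 0.0006
[0.47116065 0.07376794 0.03761289] [-3.17185628 -0.5177684   6.37164504]
scene wall s 93 [0.04053248 0.04704952 0.05348992]
top wall s 79 [0.04054511 0.04688495 0.05345458]
```

```bash
python3 -m inch '[{"x":-0.12,"y":0,"z":0.03,"yaw":0},{"x":0,"y":0,"z":0.02,"yaw":0}]';python3 -m inch '[{"x":-0.12,"y":0,"z":0.03,"yaw":0},{"x":0,"y":0,"z":0.02,"yaw":0}]'; python3 jaw.py
```

```text
time_s: 8.97
tcp_pos: [0.4705, 0.076, 0.0374]
eef_rot: [-179.5, -2.1, -63.1]
contact_force: [-2.7, -0.5, 5.9]
gripper_width: 0.0007
time_s: 9.13
tcp_pos: [0.4702, 0.0767, 0.0374]
eef_rot: [-179.5, -2.3, -63.1]
contact_force: [-0.6, -0.1, 5.4]
gripper_width: 0.0003
[0.47016891 0.07672822 0.03737263] [-0.64610528 -0.05757909  5.44191643]
scene wall s 98 [0.04037879 0.04679151 0.05336368]
top wall s 70 [0.04104361 0.04650015 0.05354813]
```

```bash
python3 -m inch '[{"x":-0.16,"y":0,"z":0.04,"yaw":0}]';python3 -m inch '[{"x":-0.2,"y":0,"z":0.04,"yaw":0}]';python3 -m inch '[{"x":-0.2,"y":0,"z":0.02,"yaw":0}]'; python3 jaw.py
```

```text
time_s: 9.32
tcp_pos: [0.4696, 0.0775, 0.0373]
eef_rot: [-179.5, -2.6, -63.0]
contact_force: [31.0, -51.2, 2.4]
gripper_width: 0.0005
time_s: 9.4
tcp_pos: [0.4696, 0.0772, 0.0374]
eef_rot: [-179.6, -3.0, -62.9]
contact_force: [38.5, -54.9, -3.7]
gripper_width: 0.0005
time_s: 9.48
tcp_pos: [0.4698, 0.0766, 0.0376]
eef_rot: [-179.7, -3.4, -62.9]
contact_force: [35.4, -45.2, -12.7]
gripper_width: 0.0005
[0.46980083 0.07664592 0.0376158 ] [ 35.39337895 -45.21528365 -12.68409296]
scene wall s 95 [0.04085314 0.04728137 0.05360476]
top wall s 77 [0.04088572 0.04765397 0.05388578]
```

```bash
python3 -m inch '[{"x":0.02,"y":0,"z":0.02,"yaw":0},{"x":0,"y":0,"z":0,"yaw":0}]';python3 -m inch '[{"x":0,"y":0,"z":-0.2,"yaw":0},{"x":0,"y":0,"z":-0.2,"yaw":0}]'; python3 jaw.py
```

```text
time_s: 9.75
tcp_pos: [0.4718, 0.0731, 0.038]
eef_rot: [-179.7, -3.6, -63.0]
contact_force: [-0.5, 0.6, 3.1]
gripper_width: 0.0005
time_s: 9.92
tcp_pos: [0.4715, 0.0734, 0.0481]
eef_rot: [-179.7, -3.5, -63.1]
contact_force: [0.9, 0.0, -1.6]
gripper_width: 0.0006
[0.47147479 0.07336312 0.04810869] [ 0.87881956  0.0068964  -1.6310849 ]
scene wall s 95 [0.03758753 0.04418904 0.05043023]
top wall s 75 [0.03794037 0.04443565 0.05077817]
```

```bash
python3 -m inch '[{"x":0.05,"y":0,"z":0.2,"yaw":0},{"x":0,"y":0,"z":0.2,"yaw":0}]';python3 -m inch '[{"x":0,"y":0,"z":0.06,"yaw":0},{"x":0,"y":0,"z":0.05,"yaw":0}]'
```

```text
time_s: 10.18
tcp_pos: [0.473, 0.0733, 0.0394]
eef_rot: [-179.5, -3.5, -63.0]
contact_force: [-2.1, -1.9, 5.5]
gripper_width: 0.0007
time_s: 10.35
tcp_pos: [0.4734, 0.0733, 0.0367]
eef_rot: [-179.5, -3.5, -62.9]
contact_force: [-9.0, -3.2, 35.2]
gripper_width: 0.0002
```

```bash
python3 -m inch '[{"x":-0.08,"y":0,"z":0,"yaw":0},{"x":-0.12,"y":0,"z":0.02,"yaw":0}]';python3 -m inch '[{"x":-0.12,"y":0,"z":0.02,"yaw":0}]'; python3 jaw.py
```

```text
time_s: 10.52
tcp_pos: [0.4715, 0.0766, 0.0371]
eef_rot: [-179.6, -3.7, -62.8]
contact_force: [14.0, -25.7, 9.2]
gripper_width: 0.0006
time_s: 10.6
tcp_pos: [0.4713, 0.0767, 0.0372]
eef_rot: [-179.7, -4.0, -62.7]
contact_force: [30.1, -42.6, 2.6]
gripper_width: 0.0003
[0.47132796 0.07667602 0.03715312] [ 30.10096463 -42.60346575   2.59052777]
scene wall s 96 [0.04088988 0.04726293 0.05376329]
top wall s 72 [0.04074955 0.0466572  0.05383404]
```

```bash
python3 -m inch '[{"x":-0.05,"y":0,"z":-0.25,"yaw":0},{"x":-0.05,"y":0,"z":-0.3,"yaw":0},{"x":-0.03,"y":0,"z":-0.3,"yaw":0}]'; python3 jaw.py
```

```text
time_s: 10.95
tcp_pos: [0.4681, 0.0751, 0.0552]
eef_rot: [179.9, -4.2, -62.8]
contact_force: [3.4, -4.6, -5.6]
gripper_width: -0.0001
[0.46811648 0.07514337 0.05522721] [ 3.39829095 -4.57184477 -5.58536196]
scene wall s 98 [0.04064282 0.04744837 0.05366804]
top wall s 73 [0.04087283 0.04782739 0.0537978 ]
```

```bash
python3 -m inch '[{"x":0.2,"y":0,"z":-0.1,"yaw":0},{"x":0.1,"y":0,"z":-0.6,"yaw":0},{"x":0,"y":0,"z":-1,"yaw":0},{"x":0,"y":0,"z":-1,"yaw":0},{"x":0,"y":0,"z":-1,"yaw":0}]';python3 -m inch '[{"x":0,"y":0,"z":-1,"yaw":0},{"x":0,"y":0,"z":-1,"yaw":0},{"x":0,"y":0,"z":-1,"yaw":0},{"x":0,"y":0.5,"z":-0.5,"yaw":0},{"x":0,"y":0,"z":0,"yaw":0}]'; python3 jaw.py; ls pics|grep j; python3 - <<'E'
from h import *
_,d=r.capture("scene");q=cloud("scene",d)[d>0]
p=np.array([.5058,-.0102]);u=np.array([-.444,.896]);w=np.array([u[1],-u[0]])
a=(q[:,:2]-p)@u;t=(q[:,:2]-p)@w
L=(abs(q[:,2]-.098)<.006)&(abs(t)<.026)&(a>.05)&(a<.15);print("lip s",L.sum(),np.percentile(a[L],[3,50,97]))
B=(abs(a-.08)<.015)&(abs(t)<.015);print("plate z",np.percentile(q[B,2],[25,50,75]),B.sum())
d0=np.load("scene0.npy");q0=cloud("scene",d0)[d0>0]
for nm,Q in(("before",q0),("after",q)):
    A=(Q[:,:2]-p)@u;T=(Q[:,:2]-p)@w;m=(A>-.145)&(A<-.07)&(T>.02)&(T<.1)&(Q[:,2]>.02)&(Q[:,2]<.08)
    print(nm,"bell",m.sum(),A[m].mean(),T[m].mean(),Q[m,2].max())
E
```

```text
time_s: 11.47
tcp_pos: [0.4639, 0.0718, 0.1438]
eef_rot: [179.0, -4.2, -62.8]
contact_force: [0.6, 0.3, 0.0]
gripper_width: 0.0001
time_s: 11.88
tcp_pos: [0.4521, 0.0741, 0.2379]
eef_rot: [179.2, -4.1, -62.6]
contact_force: [0.0, -0.2, -0.3]
gripper_width: 0.0005
[0.45207951 0.07414728 0.23785865] [ 0.00970075 -0.20006511 -0.337579  ]
scene wall s 95 [0.04065116 0.04715889 0.05385124]
top wall s 73 [0.04076937 0.04771568 0.05371063]
j1060.png
j1095.png
j1188.png
j700.png
j776.png
j869.png
j913.png
j948.png
j991.png
lip s 61 [0.10870224 0.11416149 0.11961508]
plate z [0.07091592 0.42753731 0.49882113] 431
before bell 322 -0.11356886920013329 0.07239255501425809 0.07431428695660502
after bell 318 -0.11350659993991734 0.07236163256397049 0.07558850435095399
```

View pics/j1188.png

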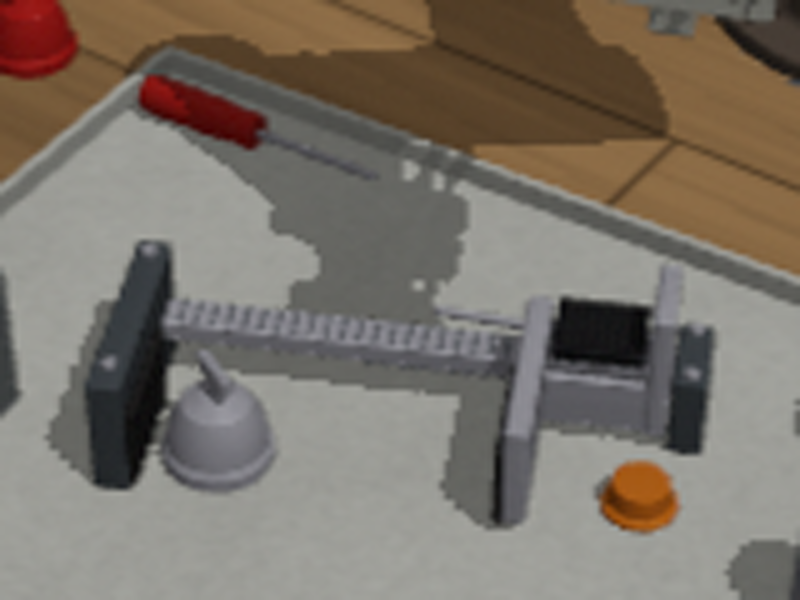

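```bash
python3 - <<'E'
from h import *
import cv2
_,d=r.capture("scene");P=cloud("scene",d)
p=np.array([.5058,-.0102]);u=np.array([-.444,.896]);w=np.array([u[1],-u[0]])
q=P[d>0];a=(q[:,:2]-p)@u;t=(q[:,:2]-p)@w
B=(abs(a-.08)<.02)&(abs(t)<.018)&(q[:,2]<.1)
print("plate z after",np.percentile(q[B,2],[25,50,75]),B.sum())
d0=np.load("scene0.npy");q=cloud("scene",d0)[d0>0];a=(q[:,:2]-p)@u;t=(q[:,:2]-p)@w
B=(abs(a+.023)<.02)&(abs(t)<.018)&(q[:,2]<.1);print("before",np.percentile(q[B,2],[25,50,75]),B.sum())
i=(d>0)&(d0>0)&(abs(d-d0)>.012);i=cv2.morphologyEx(i.astype(np.uint8),cv2.MORPH_OPEN,np.ones((3,3)))
n,_,st,c=cv2.connectedComponentsWithStats(i);print([(st[k].tolist()) for k in range(1,n) if st[k,4]>25])
E
```

```text
plate z after [0.04504691 0.06736045 0.07104761] 263
before [0.04178797 0.06534464 0.06935713] 262
[[309, 0, 77, 138, 6410], [380, 0, 29, 49, 706], [393, 0, 93, 99, 4453], [249, 179, 39, 51, 935], [289, 183, 38, 52, 893]]
```

The picture shows the jaw against the end stop (crop x≈665), the plate up (600,330), and the bell (218,430) and dust cap (640,495) where they were. Only the jaw and the arm have changed in the depth image, so I'm handing in.

```bash
python3 -c "
from plant import r
print(r.close_job())"
```

```text
the job is handed in; nothing more can be done
None
```

The clamp is open and the job is handed in. With the gripper shut, I pressed the thumb plate onto its stop and slid the jaw back about 103 mm to the end stop. I then lifted off so the plate sprang up, and moved clear. It took about 12 s of the 32 s allowed.

**Final checks**
- **Jaw:** the lip sits against the end stop in the picture. It stayed put under about 60 N along the bar, and again after I lifted off.
- **Thumb plate:** it is up. Its measured height is 67 mm, against 65 mm before the job.
- **Bell and bystanders:** the bell moved less than 0.1 mm, and only the jaw and the arm changed in the scene camera's depth image. Anything the arm hid was not compared.
- **Robot:** it is clear of everything and reads about zero contact force.

**What went wrong or disagreed**
- **First release:** backing off the lip dragged the jaw about 3 mm towards closed. I pressed the plate again, pushed back to the stop, and lifted while still pushing lightly.
- **Height reading:** the reported tool height was about 35–40 mm lower than the cameras showed. I went by the images and the contact force instead.
- **Tool tilt:** the reported tilt drifted to about 4° over the job, and the interface cannot correct it.

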